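Take a dish from the drop-front bin and hold it in the zero corner of the measuring board

ROBOT

A 6-joint arm with a two-finger parallel gripper is mounted at the origin on the work surface. World frame = base frame: x ahead of the robot, y to its left, z up, the work surface at z = 0. Lengths are in mm, angles in rad, forces in N, time in s.
With the tool pointing down it reaches from about 275 to 825 mm from the base axis. Payload 4.9 kg.
Tool frame: the origin (TCP) lies at the very end of the fingers, on their centre line; the grasp point (between the pads) lies 19 mm behind it; z points along the fingers, x is the direction in which the jaws open and shut, and the axes are right-handed (so a half turn about z gives the same grasp; the last joint's range is limited). The gripper opens to 85 mm and grips with 20 to 120 N. Pads are 22 mm wide; open, the fingers measure 114 mm over their backs; the gripper's body (76 mm by 85 mm) begins 54 mm behind the grasp point. The pads swing forward as they close: fully open they stand 13 mm farther back than shut.
Start: joints at [1.036, 0.326, -0.193, 1.052, 0, 1.437], TCP at [214.582, 506.432, 231.281] pointing down, gripper open.
Joint ranges: [-2.65, 2.65], [-0.97, 1.79], [-1.3, 1.35], [-1.93, 2.1], [-1.47, 1.37], [-3.14, 3.14]. Speed limits (rad/s): [2.57, 2.57, 3.14, 3.14, 3.14, 3.14].

INTERFACE

Orientations are given as a rotation vector (axis times angle).
In Python, from station import robot, cams, ticket gives the robot as it stands.
- The arm moves only by the tool arm_command, never from a script. Its argument "plan" is a list of rows, each an object with "xyz": the shift along the tool's x, y, z in mm, a list of three; "spin": the turn about the tool's z in degrees. A call has exactly 8 rows; each row is the pose to reach, as a shift and turn from the pose commanded when the call began, along the tool's axes at that moment; what a row does not reach only later rows make up. A row lasts 1/10 s, in which the tool goes at most 50 mm and 8.59 degrees, less where a joint would pass 70% of its speed; a pose out of reach is approached as far as the arm can. A call with a gripper value outside its range is refused whole. "fingers" is the finger opening in mm, from 0 to 85.4, set as the call begins (left out, the last holds). The fingers move at their own pace and stop on an object; the grip force is fixed at half the most. Time passes only in rows, so rows that repeat a pose let the fingers close, or fill a call up. It gives the time, the measured TCP pose, the force and the opening at its end, in the units of the state.
- robot.observe(): the state, without advancing time (a new reading comes with each control period).
- cams.get_image(name): name is "side" or "top" or "wrist"; returns a dict with "img" (400x640x3 uint8, red, green, blue), "range_z" (400x640 float32, mm along the optical axis (not along the pixel's ray), 0 where there is no reading), "fx", "fy", "cx", "cy" (pixels), "rvec" (rotation vector, rad) and "tvec" (3), from world to camera coordinates, as OpenCV has them; the wrist camera has in their place "mount" (4x4, takes a point from camera to tool coordinates, whose origin is the TCP and whose axes are the tool frame's). Camera axes: x right, y down, z forward; pixel columns grow to the right and rows downward; lengths in mm; the calibration is good to about 2 mm. A picture is of the moment at which its call begins: read the wrist's pose just before it.
- ticket.sign_off(): hands the job in, once; it reports no verdict.
The state is a dict: "clock": time; "joints": joint angles; "dq": joint speeds; "tau": joint torques, N m; "ee_pos": TCP position; "orientation": TCP orientation; "force": force on the tool from outside, world axes, zero at the start; "torque": the same for the moment, N m; "opening": finger opening in mm.
Only numpy, scipy, OpenCV 4.12 (cv2) and the standard library are available. Lean on these libraries where they do the work, as an engineer would, in place of code of your own. Each camera call takes 0.05 s, during which the arm holds its last target. There are 200 camera calls.

TASK

Fetch the white oblong dish from the green bin to be measured: pull the bin's clear front flap down, lift the dish out and stand it on the grey measuring board, then push the flap back up shut. Now square the dish up in the board's corner, one long side flat against the long far fence and one end against the short side fence, and finish while still holding it there, pressed firmly on both fences at once so that its size can be read off the rules. Set the dish down without letting it drop, and leave the bowl, the mug and the tape where they stand.

Things in the scene. Friction and masses are not known exactly. Their poses are not given: they have to be found in the camera images.
- bin: Fixed green storage bin, 290 deep (x), 260 wide (y), 170 high, walls 5. Origin on the bench under the middle of the front lip's outer face; x points from the lip back into the bin, z up. Lip 50 high. Inner floor 6 above the bench. The dish stands 69 +-5 behind the lip, its length roughly along x; a grey divider, 66 high, crosses at x = 145. With the flap open it is free from straight above
- bin_cover (a point): middle of the front edge of the bin's flat cover: bin x = 120, 170 above the bench; bin's axes. From the lip the side walls rise at 45 degrees to here; the cover runs from here to the bin's back. Four small saucers, fixed, stand in its rear right corner (bin x over 195, y under -25), up to 213 above the bench
- flap (a joint): the flap's angle, rad: 0 shut (lies back at 45 degrees on the sloping mouth, kept there by its weight), grows as it comes down towards the robot; upright at 0.785; stop at 1.4, fully open, leaning 35 degrees towards the robot. Light hinge along the bin's y, no latch: past upright it falls by itself to the stop, and on the way back, past upright, falls shut
- flap_tab (a point): middle of the free edge of the flap's orange pull tab (110 wide, 8 thick; reaches 40 past the clear panel, 260 wide, 170 long, 6 thick, white-edged). 210 from the hinge; z axis along the flap away from the hinge, x axis square to it, into the bin. Shut, this edge is 28 above the cover at bin x = 148 (free room for fingers behind it)
- flap_hinge (a point): middle of the flap's hinge line, on top of the front lip, 50 above the bench; axes as flap_tab
- dish_center (a point): centre (half-way up) of the loose white stoneware dish, an open-topped oblong box 84 long (x) x 56 wide (y) x 52 high (z), walls 8 thick, floor 9, about 0.3 kg, origin at the middle of the solid outline. Shows z up; either way round is the same
- board: Fixed grey measuring board, 12 thick, 220 (x) x 240 (y). Origin on the bench exactly under the zero corner where the fences' inner faces meet; x points away from the robot, y to its left. Free surface: x from -200 to 0, y from 0 to 220, at 12 above the bench. In the corner with its long side on the far fence, the dish's centre lies at x = -28, y = 42, z = 38
- fence_far: aluminium fence along the far edge of the board, 20 high above the board (top 32 above the bench) and 20 thick, 240 long; its inner face is the plane board x = 0. Same axes as the board, origin at the corner on the board's surface
- fence_side: aluminium fence along the board's right edge, 20 high above the board and 20 thick, 200 long; its inner face is the plane board y = 0. Same axes as the board, origin at the corner on the board's surface
- bowl: bystander: blue bowl, 110 across and 58 high, origin under its centre
- mug: bystander: grey-green mug, 76 across (handle on its y side) and 85 high, origin under its centre
- tape: bystander: brown roll of packing tape lying flat, 100 across and 48 high, origin under its centre

How it is judged:
By the outcome, as a careful person would: the job done as asked, in the order asked, and still so for the second after the job is handed in, while the arm keeps its last pose, push and grip.
It also fails if it takes over 72 s, if anything falls off the work surface, if the arm or the gripper's body presses on something with over 40 N, if the wrist force passes 120 N, or if a joint passes its speed limit or range.

## Working session

There is one attempt and no reset: what is moved stays moved. The work goes in short steps, Python scripts to look and compute and a tool call to move; the robot and the scene stay as the last step left them, time stands still between calls to the robot, and variables do not carry over. Pictures are saved under pics/ and viewed, about 8 in all and at most 12, crops included, and the job is handed in when it is done.

Besides the shell and the picture viewer there is one more tool, called after "Emit:" as name(argument=value, ...), one argument or row to a line, values as JSON. arm_command: Moves the arm, as the interface text tells. Its arguments: {"type":"object","properties":{"plan":{"type":"array"},"fingers":{"type":"number"}},"required":["plan"]}

```bash
mkdir -p pics; ls; cat > h.py <<'E'
import numpy as np, cv2
from scipy.spatial.transform import Rotation as R
from station import robot, cams, ticket
def get(n):
    s=robot.observe(); c=cams.get_image(n); z=c["range_z"]
    v,u=np.mgrid[0:z.shape[0],0:z.shape[1]]
    P=np.dstack([(u-c["cx"])/c["fx"]*z,(v-c["cy"])/c["fy"]*z,z])
    if "mount" in c:
        T=np.eye(4);T[:3,:3]=R.from_rotvec(s["orientation"]).as_matrix();T[:3,3]=s["ee_pos"]
        M=T@np.array(c["mount"]); W=P@M[:3,:3].T+M[:3,3]
    else:
        Rm=R.from_rotvec(np.ravel(c["rvec"])).as_matrix(); W=(P-np.ravel(c["tvec"]))@Rm
    W[z==0]=np.nan
    return c,W
def save(img,n): cv2.imwrite(f"pics/{n}.png",img[:,:,::-1])
E
python3 - <<'E'
from h import *
s=robot.observe(); print(s)
ims=[]
for n in("top","side"):
    c,W=get(n); np.savez(f"{n}.npz",img=c["img"],W=W); save(c["img"],n)
    print(n,{k:c[k] for k in c if k not in("img","range_z")})
print(R.from_rotvec(s["orientation"]).as_matrix().round(3))
E
```

```text
pics
{'clock': 0.0, 'joints': array([ 1.03584661e+00,  3.26946571e-01, -1.93576971e-01,  1.05201875e+00,
        1.85976830e-05,  1.43657085e+00]), 'dq': array([ 0.00191289, -0.00061151, -0.00125484, -0.000639  ,  0.00021641,
        0.00025933]), 'tau': array([-2.54446772e-03, -4.43405843e+01,  2.62437022e+01,  1.56623666e-02,
       -1.94887721e-04, -9.59792800e-06]), 'ee_pos': array([214.24306337, 505.92163019, 230.50300833]), 'orientation': array([ 2.61850019e+00,  1.73446852e+00, -2.48069342e-03]), 'force': array([-0.29646159, -0.03637146,  0.23263094]), 'torque': array([0.04398901, 0.01206366, 0.01252467]), 'opening': 85.51471821439208}
top {'fx': 520.0466043376873, 'fy': 520.0466043376873, 'cx': 319.87876927499843, 'cy': 201.23856230460294, 'rvec': array([ 2.14157607, -2.17914296,  0.1557263 ]), 'tvec': array([ -93.88284343,  638.56828229, 1637.93076889])}
side {'fx': 386.86994660606626, 'fy': 386.86994660606626, 'cx': 322.5014239955417, 'cy': 199.14546083809898, 'rvec': array([ 0.11831571, -2.69178265,  1.53586298]), 'tvec': array([624.46251911, 202.25436193, 929.18762672])}
[[ 0.39   0.921 -0.001]
 [ 0.921 -0.39  -0.001]
 [-0.002 -0.    -1.   ]]
```

View pics/top.png

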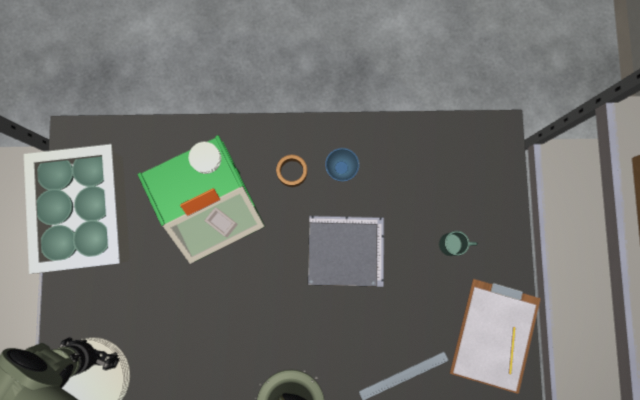

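View pics/side.png

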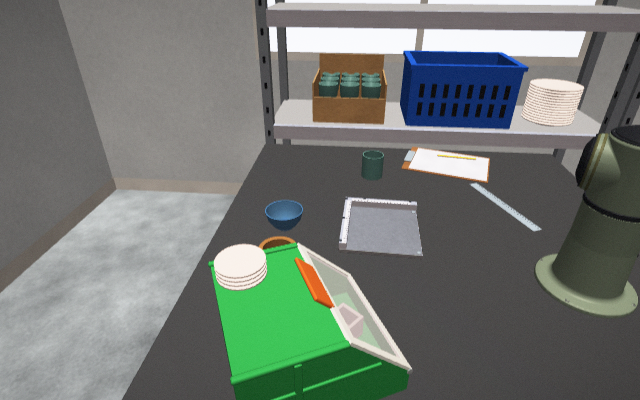

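The top view shows the bin at about (200,190), its orange tab at (200,201), the dish under the panel at (222,222), the board at (345,250) with its zero corner at (380,220), and tape, bowl and mug clear of it. The side view agrees, with the dish at (348,318).

```bash
python3 - <<'E'
from h import *
for n in("top","side"):
    d=np.load(n+".npz"); I=d["img"].astype(int); W=d["W"]; r,g,b=I[...,0],I[...,1],I[...,2]
    hsv=cv2.cvtColor(d["img"],cv2.COLOR_RGB2HSV)
    Z=W[...,2]
    print(n)
    gm=(g>120)&(r<90)&(b<90)
    top=gm&(abs(Z-170)<8)
    P=W[top]; print("cover",len(P),np.median(P[:,2]))
    rect=cv2.minAreaRect(P[:,:2].astype(np.float32)); print(rect, cv2.boxPoints(rect).round(1).tolist())
    om=(r>150)&(g<110)&(b<60)&(W[...,0]<900)&(W[...,1]>100)&(Z>120)
    P=W[om]; print("tab",len(P),P.mean(0).round(1),cv2.boxPoints(cv2.minAreaRect(P[:,:2].astype(np.float32))).round(1).tolist(),np.percentile(P[:,2],[2,50,98]).round(1))
    # fences
    reg=(W[...,0]>200)&(W[...,0]<700)&(W[...,1]<120)&(W[...,1]>-250)
    fm=reg&(Z>24)&(Z<40); 
    k,lab,st,ce=cv2.connectedComponentsWithStats(fm.astype(np.uint8))
    for i in range(1,k):
        if st[i,4]>60: 
            Q=W[lab==i]; print("z32 comp",st[i],cv2.boxPoints(cv2.minAreaRect(Q[:,:2].astype(np.float32))).round(1).tolist(),np.median(Q[:,2]))
    # brown white dish pixel sample
for px in [(222,222),(215,235),(240,230)]:
    d=np.load("top.npz"); print(px,d["W"][px[1],px[0]].round(1),d["img"][px[1],px[0]])
d=np.load("top.npz");big=cv2.resize(d["img"][130:300,120:400],None,fx=2.8,fy=2.8,interpolation=cv2.INTER_CUBIC); save(big,"crop1")
E
```

```text
top
cover 198 172.59185821358184
((691.2171020507812, 285.0410461425781), (171.4000244140625, 267.7544860839844), 26.046615600585938) [[555.4000244140625, 367.70001220703125], [673.0, 127.0999984741211], [827.0, 202.39999389648438], [709.4000244140625, 443.0]]
tab 404 [621.5 249.  189.1] [[583.7000122070312, 290.79998779296875], [631.7000122070312, 195.0], [658.2000122070312, 208.1999969482422], [610.0999755859375, 304.1000061035156]] [173.8 188.9 204.7]
z32 comp [309 216  57   8 348] [[562.9000244140625, -249.1999969482422], [583.5, -250.10000610351562], [591.2000122070312, -69.0], [570.5999755859375, -68.19999694824219]] 32.68803974714305
side
cover 5480 168.33916408283528
((691.19140625, 284.654296875), (172.94703674316406, 267.9056091308594), 25.715530395507812) [[555.2000122070312, 367.79998779296875], [671.4000244140625, 126.4000015258789], [827.2000122070312, 201.5], [711.0, 442.8999938964844]]
tab 507 [617.9 258.7 187.8] [[583.2999877929688, 293.8999938964844], [629.5999755859375, 198.1999969482422], [659.7999877929688, 212.8000030517578], [613.5, 308.5]] [173.1 188.3 200. ]
z32 comp [339 207  12  39 280] [[563.7000122070312, -249.5], [583.7999877929688, -250.3000030517578], [591.2000122070312, -65.19999694824219], [571.0999755859375, -64.4000015258789]] 30.040228453281998
(222, 222) [568.  197.2 116.1] [186 177 176]
(215, 235) [530.3 223.2  89.9] [152 170 144]
(240, 230) [545.7 147.8  75.4] [154 172 145]
```

View pics/crop1.png

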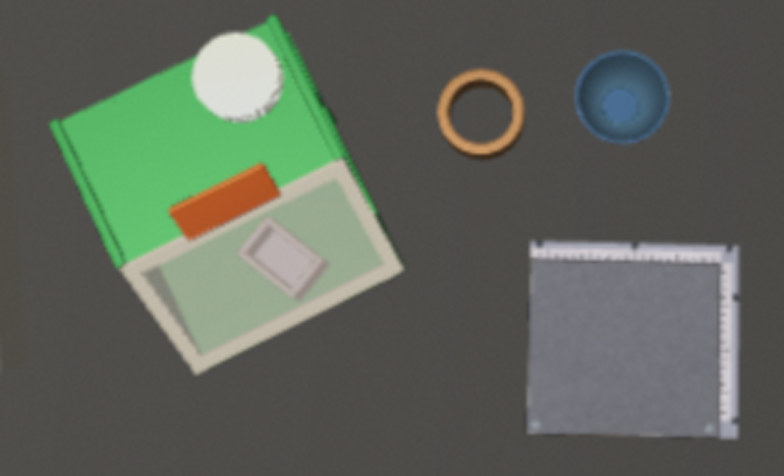

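```bash
cat >> h.py <<'E'
BO=np.array([506.9,195.0]); BY=np.deg2rad(25.9)
def rot(a): return np.array([[np.cos(a),-np.sin(a)],[np.sin(a),np.cos(a)]])
def b2w(x,y): return BO+rot(BY)@[x,y]
def yaw(s=None):
    s=s or robot.observe(); m=R.from_rotvec(s["orientation"]).as_matrix(); return np.degrees(np.arctan2(m[1,0],m[0,0]))
def go(x,y,z,yw=None):
    "shift in tool axes and spin (deg) from the present pose to a world TCP pose"
    s=robot.observe(); m=R.from_rotvec(s["orientation"]).as_matrix()
    d=m.T@(np.array([x,y,z])-s["ee_pos"]); sp=0 if yw is None else -((yw-yaw(s)+180)%360-180)
    print("go",d.round(1),"spin",round(sp,1))
def st():
    s=robot.observe(); print(round(s["clock"],2),s["ee_pos"].round(1),"yaw",yaw(s).round(2),"F",s["force"].round(1),"T",s["torque"].round(2),"open",round(s["opening"],1),"bin",(rot(-BY)@(s["ee_pos"][:2]-BO)).round(1))
E
python3 - <<'E'
from h import *
d=np.load("top.npz");
for n in("top","side"):
    d=np.load(n+".npz"); W=d["W"]; X,Y,Z=W[...,0],W[...,1],W[...,2]
    reg=(X>340)&(X<620)&(Y<0)&(Y>-300)
    fm=(reg&(Z>(26 if n=="top" else 22))&(Z<40)); P=W[fm]
    print(n,len(P),np.median(P[:,2]),cv2.boxPoints(cv2.minAreaRect(P[:,:2].astype(np.float32))).round(1).tolist())
    fp=W[fm&(Y>-235)&(X>500)]; sp=W[fm&(X<545)&(Y<-200)]
    for nm,q,a,b in(("far x(y)",fp,1,0),("side y(x)",sp,0,1)):
        c=np.polyfit(q[:,a],q[:,b],1); r=q[:,b]-np.polyval(c,q[:,a]); print(nm,len(q),c.round(4),np.percentile(r,[1,99]).round(1),q[:,a].min().round(),q[:,a].max().round())
p=b2w(172,8); print(p); go(p[0],p[1],245,116)
E
```

```text
top 726 32.82070278904997 [[362.1000061035156, -298.5], [581.0999755859375, -307.79998779296875], [591.2000122070312, -69.0], [372.20001220703125, -59.79999923706055]]
far x(y) 305 [4.100000e-02 5.832736e+02] [-9.8 10.3] -234.0 -69.0
side y(x) 288 [-1.970000e-02 -2.824488e+02] [-9.1  9.7] 362.0 545.0
side 655 29.738366227285336 [[362.3999938964844, -299.20001220703125], [581.5, -307.8999938964844], [591.0999755859375, -65.19999694824219], [372.0, -56.599998474121094]]
far x(y) 266 [3.810000e-02 5.832715e+02] [-9.8 10.1] -235.0 -65.0
side y(x) 292 [-2.830000e-02 -2.747311e+02] [-13.4   7.5] 362.0 544.0
[658.12952367 277.32636983]
go [-37.4 497.9 -14.5] spin -49.0
```

Emit:
arm_command(
  plan=[
    {"xyz": [0,50,-20],"spin": -6},
    {"xyz": [-4,95,-20],"spin": -12},
    {"xyz": [-8,140,-20],"spin": -18},
    {"xyz": [-12,185,-20],"spin": -25},
    {"xyz": [-18,230,-20],"spin": -31},
    {"xyz": [-22,275,-20],"spin": -37},
    {"xyz": [-26,320,-20],"spin": -43},
    {"xyz": [-30,365,-20],"spin": -49},
  ],
  fingers=0,
)

```text
clock: 0.9
ee_pos: [540.2, 335.2, 250.8]
orientation: [-1.658, -2.668, 0.001]
force: [0.1, 0.7, 0.3]
opening: -0.2
```

```bash
python3 - <<'E'
from h import *
st(); p=b2w(172,8); go(p[0],p[1],245,116)
E
```

```text
0.9 [540.2 335.2 250.8] yaw 116.27 F [0.1 0.7 0.3] T [ 0.03 -0.01  0.06] open -0.2 bin [ 91.2 111.5]
go [-104.1   80.2    5.7] spin 0.3
```

Emit:
arm_command(
  plan=[
    {"xyz": [-45,35,2]},
    {"xyz": [-85,66,3]},
    {"xyz": [-104,80,5]},
    {"xyz": [-104,80,5]},
    {"xyz": [-104,80,25]},
    {"xyz": [-104,80,45]},
    {"xyz": [-104,80,62]},
    {"xyz": [-104,80,70]},
  ],
)

```text
invalid input at $.plan[0]: expected keys xyz, spin
```

```bash
python3 - <<'E'
from h import *
st()
c,W=get("side"); save(cv2.resize(c["img"][160:400,180:500],None,fx=2,fy=2),"tab")
E
```

```text
0.9 [540.2 335.2 250.8] yaw 116.27 F [0.1 0.7 0.3] T [ 0.03 -0.01  0.06] open -0.2 bin [ 91.2 111.5]
```

View pics/tab.png

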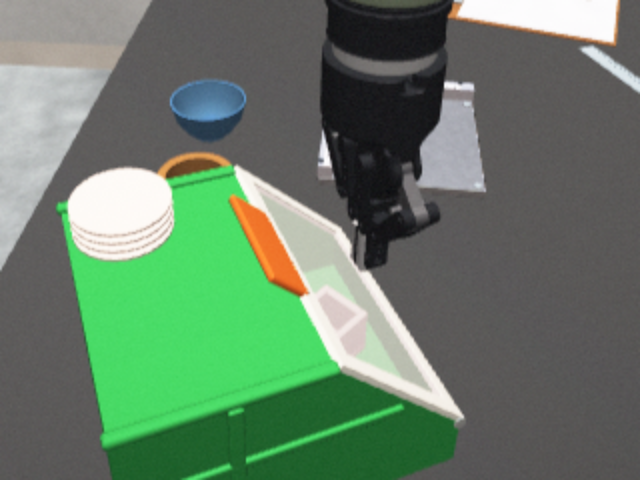

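The picture shows the fingers still at about (370,255) in front of the bin and the flap shut, because the move was refused for its missing spin keys. I'll send it again.

Emit:
arm_command(
  plan=[
    {"xyz": [-45,35,2],"spin": 0},
    {"xyz": [-85,66,3],"spin": 0},
    {"xyz": [-104,80,5],"spin": 0},
    {"xyz": [-104,80,5],"spin": 0},
    {"xyz": [-104,80,25],"spin": 0},
    {"xyz": [-104,80,45],"spin": 0},
    {"xyz": [-104,80,62],"spin": 0},
    {"xyz": [-104,80,70],"spin": 0},
  ],
)

```text
clock: 1.75
ee_pos: [654.4, 278.4, 179.0]
orientation: [-1.662, -2.663, 0.004]
force: [0.5, 0.0, -0.4]
opening: -0.1
```

```bash
python3 - <<'E'
from h import *
st()
E
```

```text
1.75 [654.4 278.4 179. ] yaw 116.06 F [ 0.5  0.  -0.4] T [-0.06 -0.01 -0.04] open -0.1 bin [169.1  10.6]
```

Emit:
arm_command(
  plan=[
    {"xyz": [0,-8,-3],"spin": 0},
    {"xyz": [0,-20,-13],"spin": 0},
    {"xyz": [0,-32,-22],"spin": 0},
    {"xyz": [0,-44,-30],"spin": 0},
    {"xyz": [0,-56,-37],"spin": 0},
    {"xyz": [0,-68,-43],"spin": 0},
    {"xyz": [0,-80,-48],"spin": 0},
    {"xyz": [0,-92,-53],"spin": 0},
  ],
)

```text
clock: 2.55
ee_pos: [572.8, 237.1, 234.8]
orientation: [1.664, 2.664, -0.0]
force: [1.3, 0.5, 1.3]
opening: -0.3
```

Emit:
arm_command(
  plan=[
    {"xyz": [0,-14,-4],"spin": 0},
    {"xyz": [0,-28,-8],"spin": 0},
    {"xyz": [0,-42,-10],"spin": 0},
    {"xyz": [0,-54,-11],"spin": 0},
    {"xyz": [0,-66,-11],"spin": 0},
    {"xyz": [0,-78,-11],"spin": 0},
    {"xyz": [0,-90,-11],"spin": 0},
    {"xyz": [0,-100,-11],"spin": 0},
  ],
)

```text
clock: 3.35
ee_pos: [482.3, 193.1, 245.0]
orientation: [-1.664, -2.664, 0.002]
force: [0.4, 0.3, 0.1]
opening: -0.1
```

```bash
python3 - <<'E'
from h import *
st()
c,W=get("side"); save(cv2.resize(c["img"][160:400,180:500],None,fx=2,fy=2),"open")
E
```

```text
3.35 [482.3 193.1 245. ] yaw 116.03 F [0.4 0.3 0.1] T [ 0.03  0.04 -0.01] open -0.1 bin [-23.   9.]
```

View pics/open.png

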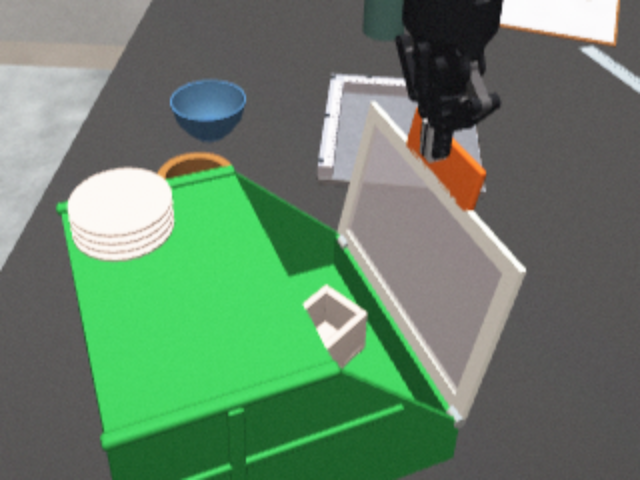

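The flap is past upright, with its tab at (450,160) in front of the fingers, and it is falling open. The dish at (335,325) is now visible from above. Next I move over it and look with the wrist camera.

Emit:
arm_command(
  plan=[
    {"xyz": [0,5,-15],"spin": 0},
    {"xyz": [0,20,-30],"spin": 0},
    {"xyz": [0,40,-45],"spin": 0},
    {"xyz": [0,60,-55],"spin": 0},
    {"xyz": [0,80,-60],"spin": 0},
    {"xyz": [0,90,-60],"spin": 0},
    {"xyz": [0,90,-60],"spin": 0},
    {"xyz": [0,90,-60],"spin": 0},
  ],
  fingers=85,
)

```text
clock: 4.2
ee_pos: [564.2, 233.1, 304.7]
orientation: [-1.663, -2.664, 0.002]
force: [-0.1, -0.2, -0.8]
opening: 85.0
```

```bash
python3 - <<'E'
from h import *
st()
for n in ("wrist","top"):
    c,W=get(n); np.savez(n+"2.npz",img=c["img"],W=W)
    if n=="wrist": save(c["img"],"wrist2"); print(np.array(c["mount"]).round(2))
    I=c["img"].astype(int); L=(W[...,:2]-BO)@rot(BY)
    m=(abs(W[...,2]-58)<10)&(L[...,0]>15)&(L[...,0]<135)&(abs(L[...,1])<118)&(I[...,0]>1.0*I[...,1]-5)&(I[...,0]>80)
    k,lab,stt,_=cv2.connectedComponentsWithStats(m.astype(np.uint8))
    i=1+np.argmax(stt[1:,4]); P=W[lab==i]
    r=cv2.minAreaRect(P[:,:2].astype(np.float32)); print(n,len(P),r,np.median(P[:,2]))
    print(cv2.boxPoints(r).round(1).tolist(),"bin c",(rot(-BY)@(np.array(r[0])-BO)).round(1))
E
```

```text
4.2 [564.2 233.1 304.7] yaw 116.04 F [-0.1 -0.2 -0.8] T [-0.03 -0.09  0.04] open 85.0 bin [68.2  9.2]
[[   1.      0.      0.      0.96]
 [  -0.      0.95    0.31  -78.22]
 [  -0.     -0.31    0.95 -143.02]
 [   0.      0.      0.      1.  ]]
wrist 1110 ((575.4812622070312, 217.40235900878906), (82.5663833618164, 54.74498748779297), 51.20587921142578) 58.203065854470196
[[528.2999877929688, 202.39999389648438], [571.0, 168.10000610351562], [622.7000122070312, 232.39999389648438], [580.0, 266.70001220703125]] bin c [71.5 -9.8]
top 159 ((575.1138305664062, 213.46487426757812), (81.38936614990234, 52.15678024291992), 51.25051498413086) 57.114044526408044
[[529.2999877929688, 198.10000610351562], [570.0, 165.39999389648438], [620.9000244140625, 228.89999389648438], [580.2000122070312, 261.5]] bin c [ 69.4 -13.2]
```

View pics/wrist2.png

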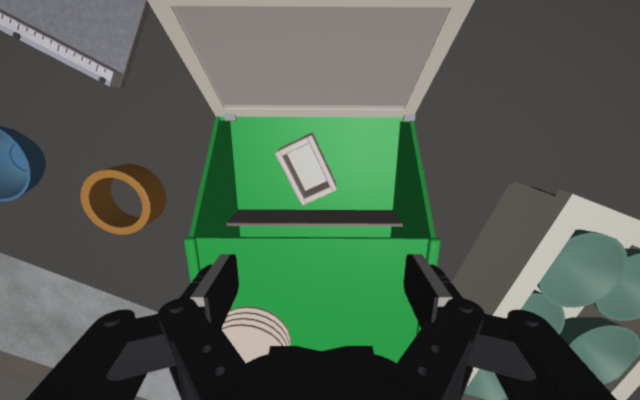

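The wrist view shows the dish at about (305,168), with the flap fully open at the top of the image and the divider at row 218. The dish sits at about 25° to the bin. I'll grip it 12 mm nearer the lip than its centre so the gripper body clears the cover.

```bash
python3 - <<'E'
from h import *
st(); go(567.8,206.7,110,141.2); go(567.8,206.7,30,141.2)
E
```

```text
4.3 [564.1 233.  305. ] yaw 116.03 F [-0.4  0.5 -0.1] T [-0.01 -0.01  0.  ] open 85.0 bin [68.   9.2]
go [-25.3  -8.  195. ] spin -25.2
go [-25.3  -7.9 275. ] spin -25.2
```

Emit:
arm_command(
  plan=[
    {"xyz": [-10,-3,10],"spin": -7},
    {"xyz": [-20,-6,30],"spin": -14},
    {"xyz": [-25,-8,55],"spin": -21},
    {"xyz": [-25,-8,85],"spin": -25},
    {"xyz": [-25,-8,115],"spin": -25},
    {"xyz": [-25,-8,145],"spin": -25},
    {"xyz": [-25,-8,170],"spin": -25},
    {"xyz": [-25,-8,190],"spin": -25},
  ],
)

```text
clock: 5.1
ee_pos: [567.2, 206.9, 113.9]
orientation: [-1.048, -2.96, 0.002]
force: [0.8, 0.0, -0.0]
opening: 84.9
```

```bash
python3 - <<'E'
from h import *
st(); go(567.8,206.7,30,141.2)
c,W=get("wrist"); save(c["img"],"wrist3")
I=c["img"].astype(int); L=(W[...,:2]-BO)@rot(BY)
m=(abs(W[...,2]-58)<8)&(L[...,0]>15)&(L[...,0]<135)&(abs(L[...,1])<118)&(I[...,0]>I[...,1]-5)&(I[...,0]>80)
k,lab,stt,_=cv2.connectedComponentsWithStats(m.astype(np.uint8))
i=1+np.argmax(stt[1:,4]); P=W[lab==i]
r=cv2.minAreaRect(P[:,:2].astype(np.float32)); print(len(P),r,np.median(P[:,2]))
E
```

```text
5.1 [567.2 206.9 113.9] yaw 141.03 F [ 0.8  0.  -0. ] T [-0.02 -0.02  0.04] open 84.9 bin [ 59.4 -15.7]
go [-0.6  0.4 83.9] spin -0.2
3680 ((575.8377685546875, 217.42782592773438), (84.35453796386719, 54.997676849365234), 51.07309341430664) 58.15372544208513
```

Emit:
arm_command(
  plan=[
    {"xyz": [0,0,20],"spin": 0},
    {"xyz": [0,0,40],"spin": 0},
    {"xyz": [0,0,55],"spin": 0},
    {"xyz": [0,0,68],"spin": 0},
    {"xyz": [0,0,78],"spin": 0},
    {"xyz": [0,0,83],"spin": 0},
    {"xyz": [0,0,83],"spin": 0},
    {"xyz": [0,0,83],"spin": 0},
  ],
)

```text
clock: 5.95
ee_pos: [569.0, 207.5, 32.8]
orientation: [1.047, 2.961, 0.001]
force: [-0.7, -1.2, 0.2]
opening: 85.3
```

Emit:
arm_command(
  plan=[
    {"xyz": [0,0,0],"spin": 0},
    {"xyz": [0,0,0],"spin": 0},
    {"xyz": [0,0,0],"spin": 0},
    {"xyz": [0,0,0],"spin": 0},
    {"xyz": [0,0,0],"spin": 0},
    {"xyz": [0,0,0],"spin": 0},
    {"xyz": [0,0,0],"spin": 0},
    {"xyz": [0,0,0],"spin": 0},
  ],
  fingers=30,
)

```text
clock: 6.75
ee_pos: [569.2, 207.5, 33.2]
orientation: [1.047, 2.961, 0.001]
force: [-0.6, -0.3, 5.9]
opening: 54.9
```

Emit:
arm_command(
  plan=[
    {"xyz": [0,0,-4],"spin": 0},
    {"xyz": [0,0,-8],"spin": 0},
    {"xyz": [0,0,-14],"spin": 0},
    {"xyz": [0,0,-22],"spin": 0},
    {"xyz": [0,0,-32],"spin": 0},
    {"xyz": [0,0,-44],"spin": 0},
    {"xyz": [0,0,-56],"spin": 0},
    {"xyz": [0,0,-68],"spin": 0},
  ],
)

```text
clock: 7.55
ee_pos: [568.8, 207.4, 101.7]
orientation: [1.047, 2.961, 0.001]
force: [-1.1, 0.1, -2.5]
opening: 54.8
```

```bash
python3 - <<'E'
from h import *
st()
E
```

```text
7.55 [568.8 207.4 101.7] yaw 141.04 F [-1.1  0.1 -2.5] T [-0.09  0.03  0.01] open 54.8 bin [ 61.1 -15.9]
```

Emit:
arm_command(
  plan=[
    {"xyz": [0,0,-20],"spin": 0},
    {"xyz": [0,0,-45],"spin": 0},
    {"xyz": [0,0,-75],"spin": 0},
    {"xyz": [0,0,-105],"spin": 0},
    {"xyz": [0,0,-135],"spin": 0},
    {"xyz": [0,0,-165],"spin": 0},
    {"xyz": [0,0,-185],"spin": 0},
    {"xyz": [0,0,-195],"spin": 0},
  ],
)

```text
clock: 8.35
ee_pos: [569.3, 207.5, 298.5]
orientation: [1.047, 2.959, 0.003]
force: [1.3, 0.6, -2.6]
opening: 54.7
```

```bash
python3 - <<'E'
from h import *
st(); go(490,-211,290,177.7)
E
```

```text
8.35 [569.3 207.5 298.5] yaw 141.04 F [ 1.3  0.6 -2.6] T [-0.03 -0.03 -0.  ] open 54.7 bin [ 61.6 -16. ]
go [-201.5 -375.3    7.8] spin -36.7
```

Emit:
arm_command(
  plan=[
    {"xyz": [-10,-18,0],"spin": -3},
    {"xyz": [-30,-55,0],"spin": -7},
    {"xyz": [-52,-97,0],"spin": -11},
    {"xyz": [-75,-140,0],"spin": -16},
    {"xyz": [-98,-183,0],"spin": -21},
    {"xyz": [-121,-226,2],"spin": -26},
    {"xyz": [-142,-265,4],"spin": -31},
    {"xyz": [-160,-298,6],"spin": -36},
  ],
)

```text
clock: 9.15
ee_pos: [504.5, -127.1, 289.1]
orientation: [-0.077, -3.14, 0.0]
force: [0.5, 0.6, -3.3]
opening: 55.0
```

```bash
python3 - <<'E'
from h import *
st(); go(490,-211,110,177.7)
E
```

```text
9.15 [ 504.5 -127.1  289.1] yaw 177.17 F [ 0.5  0.6 -3.3] T [-0.04 -0.03  0.05] open 55.0 bin [-142.9 -288.6]
go [ 10.2 -84.5 179.1] spin -0.5
```

Emit:
arm_command(
  plan=[
    {"xyz": [2,-20,5],"spin": 0},
    {"xyz": [5,-45,20],"spin": 0},
    {"xyz": [8,-65,40],"spin": 0},
    {"xyz": [10,-80,65],"spin": 0},
    {"xyz": [10,-84,95],"spin": -0.5},
    {"xyz": [10,-84,125],"spin": -0.5},
    {"xyz": [10,-84,150],"spin": -0.5},
    {"xyz": [10,-84,165],"spin": -0.5},
  ],
)

```text
clock: 9.95
ee_pos: [489.6, -207.6, 121.9]
orientation: [-0.068, -3.138, -0.003]
force: [-0.3, 0.3, -1.7]
opening: 54.9
```

```bash
python3 - <<'E'
from h import *
st()
s=robot.observe()
c,W=get("wrist"); np.savez("w4.npz",img=c["img"],W=W); save(c["img"],"w4")
Z=W[...,2]; X,Y=W[...,0],W[...,1]
# dish rim (z near tcp+25)
zr=s["ee_pos"][2]-33.2+58
m=(abs(Z-zr)<7)&(np.hypot(X-s["ee_pos"][0],Y-s["ee_pos"][1])<75)&(c["img"][...,0]>100)
P=W[m]; print("rim",len(P))
if len(P): print(cv2.minAreaRect(P[:,:2].astype(np.float32)))
f=(abs(Z-32)<5)&(X>300)&(X<640)
F=W[f]; print(len(F),np.median(F[:,2]),F.min(0).round(),F.max(0).round())
far=W[f&(X>555)&(Y>-260)]; sd=W[f&(X<540)]
for nm,q,a,b in(("far x(y)",far,1,0),("side y(x)",sd,0,1)):
    if len(q)<50: print(nm,len(q)); continue
    c1=np.polyfit(q[:,a],q[:,b],1); r=q[:,b]-np.polyval(c1,q[:,a]); print(nm,len(q),c1.round(4),np.percentile(r,[1,99]).round(1),q[:,a].min().round(),q[:,a].max().round())
E
```

```text
9.95 [ 489.6 -207.6  121.9] yaw 177.52 F [-0.3  0.3 -1.7] T [-0.04  0.    0.04] open 54.9 bin [-191.4 -354.6]
rim 5795
((495.7256774902344, -201.56907653808594), (72.6977767944336, 70.07450866699219), 87.27265930175781)
12528 32.91895631013854 [ 362. -307.   27.] [ 589. -130.   36.]
far x(y) 3346 [5.740000e-02 5.875185e+02] [-10.   10.7] -260.0 -130.0
side y(x) 6598 [-3.880000e-02 -2.747179e+02] [-9.7 10. ] 362.0 540.0
```

View pics/w4.png

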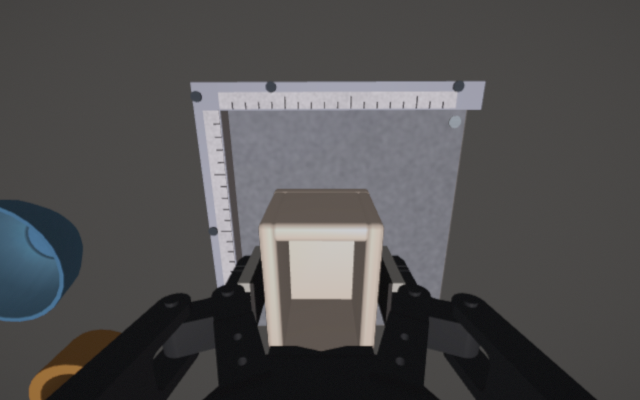

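The wrist view shows the dish upright and square in the jaws at (320,265), over clear board. The side fence runs along the top (row 95) and the far fence down the left (column 215).

Emit:
arm_command(
  plan=[
    {"xyz": [0,0,20],"spin": 0},
    {"xyz": [0,0,40],"spin": 0},
    {"xyz": [0,0,58],"spin": 0},
    {"xyz": [0,0,68],"spin": 0},
    {"xyz": [0,0,74],"spin": 0},
    {"xyz": [0,0,77],"spin": 0},
    {"xyz": [0,0,79],"spin": 0},
    {"xyz": [0,0,80],"spin": 0},
  ],
)

```text
clock: 10.8
ee_pos: [491.7, -208.6, 44.8]
orientation: [0.067, 3.14, -0.001]
force: [0.7, -0.5, -2.8]
opening: 54.8
```

Emit:
arm_command(
  plan=[
    {"xyz": [0,0,0.4],"spin": 0},
    {"xyz": [0,0,0.8],"spin": 0},
    {"xyz": [0,0,1.2],"spin": 0},
    {"xyz": [0,0,1.6],"spin": 0},
    {"xyz": [0,0,2],"spin": 0},
    {"xyz": [0,0,2.4],"spin": 0},
    {"xyz": [0,0,2.8],"spin": 0},
    {"xyz": [0,0,2.8],"spin": 0},
  ],
)

```text
clock: 11.6
ee_pos: [491.4, -208.7, 42.0]
orientation: [0.068, 3.141, -0.001]
force: [-1.7, -1.3, 4.4]
opening: 54.9
```

```bash
python3 - <<'E'
from h import *
st()
E
```

```text
11.6 [ 491.4 -208.7   42. ] yaw 177.53 F [-1.7 -1.3  4.4] T [0.13 0.46 0.1 ] open 54.9 bin [-190.3 -356.3]
```

Emit:
arm_command(
  plan=[
    {"xyz": [0,0,0.5],"spin": 0},
    {"xyz": [0,0,1],"spin": 0},
    {"xyz": [0,0,1.5],"spin": 0},
    {"xyz": [0,0,1.5],"spin": 0},
    {"xyz": [0,0,1.5],"spin": 0},
    {"xyz": [0,0,1.5],"spin": 0},
    {"xyz": [0,0,1.5],"spin": 0},
    {"xyz": [0,0,1.5],"spin": 0},
  ],
)

```text
clock: 12.4
ee_pos: [491.4, -209.2, 41.4]
orientation: [0.068, 3.14, -0.003]
force: [-4.5, -2.7, 12.2]
opening: 54.7
```

Emit:
arm_command(
  plan=[
    {"xyz": [0,0,0],"spin": 0},
    {"xyz": [0,0,0],"spin": 0},
    {"xyz": [0,0,0],"spin": 0},
    {"xyz": [0,0,0],"spin": 0},
    {"xyz": [0,0,0],"spin": 0},
    {"xyz": [0,0,-5],"spin": 0},
    {"xyz": [0,0,-25],"spin": 0},
    {"xyz": [0,0,-60],"spin": 0},
  ],
  fingers=85,
)

```text
clock: 13.2
ee_pos: [489.6, -207.3, 98.9]
orientation: [-0.067, -3.137, -0.004]
force: [0.9, 0.1, -0.0]
opening: 85.2
```

```bash
python3 - <<'E'
from h import *
st()
p=b2w(-165,0); print(p); go(p[0],p[1],240,116)
p=b2w(-165,0); go(p[0],p[1],205,116)
E
```

```text
13.2 [ 489.6 -207.3   98.9] yaw 177.54 F [ 0.9  0.1 -0. ] T [-0.02 -0.04  0.06] open 85.2 bin [-191.3 -354.3]
[358.47296647 122.92770492]
go [ 145.8  324.6 -139.7] spin 61.5
go [ 145.6  324.6 -104.7] spin 61.5
```

Emit:
arm_command(
  plan=[
    {"xyz": [0,0,-40],"spin": 0},
    {"xyz": [5,10,-80],"spin": 5},
    {"xyz": [20,45,-115],"spin": 12},
    {"xyz": [40,90,-130],"spin": 20},
    {"xyz": [60,135,-135],"spin": 28},
    {"xyz": [80,180,-135],"spin": 36},
    {"xyz": [100,225,-135],"spin": 44},
    {"xyz": [120,268,-135],"spin": 52},
  ],
  fingers=0,
)

```text
clock: 14.0
ee_pos: [388.2, 52.2, 235.6]
orientation: [1.399, 2.812, 0.001]
force: [0.5, 0.7, 0.2]
opening: -0.1
```

```bash
python3 - <<'E'
from h import *
st()
p=b2w(-165,0); go(p[0],p[1],202,116)
c,W=get("top"); L=(W[...,:2]-BO)@rot(BY); I=c["img"].astype(int)
m=(I[...,0]>150)&(I[...,1]<110)&(I[...,2]<60)&(abs(L[...,1])<150)&(L[...,0]>-200)&(L[...,0]<200)&(W[...,2]>120)
print("tab bin",m.sum(),L[m].mean(0).round(1),W[m][:,2].mean().round(1),L[m].min(0).round(),L[m].max(0).round())
P=W[(I[...,0]>150)&(abs(W[...,2]-64)<8)&(W[...,0]>400)&(W[...,0]<560)&(W[...,1]>-290)&(W[...,1]<-100)]
print("dish",len(P)); print(cv2.minAreaRect(P[:,:2].astype(np.float32)) if len(P)>5 else 0)
E
```

```text
14.0 [388.2  52.2 235.6] yaw 127.08 F [0.5 0.7 0.2] T [-0.04 -0.04 -0.06] open -0.1 bin [-169.1  -76.6]
go [74.4 18.8 33.6] spin 11.1<stdin>:6: RuntimeWarning: Mean of empty slice.
  ret = um.true_divide(
  ret = ret.dtype.type(ret / rcount)
Traceback (most recent call last):
ValueError: zero-size array to reduction operation minimum which has no identity
```

Emit:
arm_command(
  plan=[
    {"xyz": [20,5,5],"spin": 4},
    {"xyz": [45,11,10],"spin": 8},
    {"xyz": [65,16,18],"spin": 11},
    {"xyz": [74,19,26],"spin": 11},
    {"xyz": [74,19,32],"spin": 11},
    {"xyz": [74,19,34],"spin": 11},
    {"xyz": [74,19,34],"spin": 11},
    {"xyz": [74,19,34],"spin": 11},
  ],
)

```text
clock: 14.85
ee_pos: [359.9, 120.4, 201.2]
orientation: [1.657, 2.669, -0.0]
force: [0.6, -0.9, 0.9]
opening: 0.0
```

```bash
python3 - <<'E'
from h import *
st()
c,W=get("side"); save(cv2.resize(c["img"][100:400,220:600],None,fx=2,fy=2),"preclose")
E
```

```text
14.85 [359.9 120.4 201.2] yaw 116.33 F [ 0.6 -0.9  0.9] T [ 0.05  0.02 -0.04] open 0.0 bin [-164.8   -2.9]
```

View pics/preclose.png

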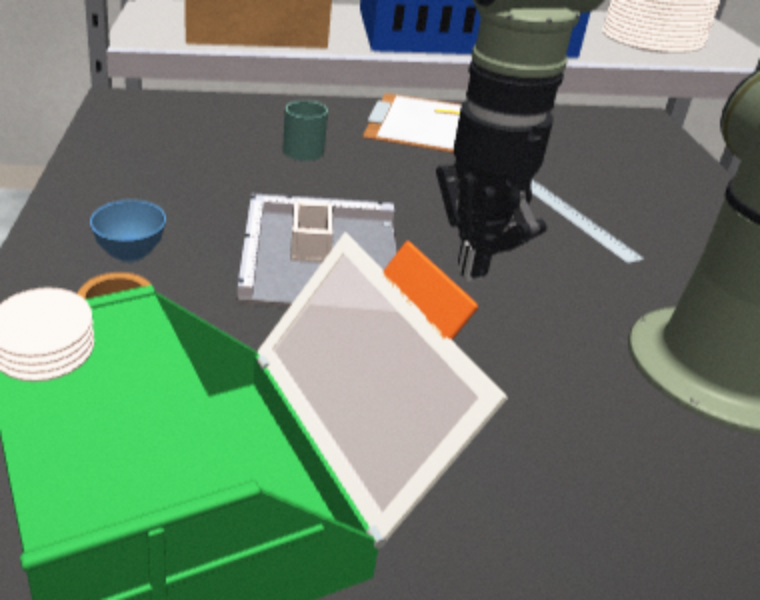

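The fingers at (475,265) stand in front of the open flap's tab at (430,290). The dish stands upright on the board at (312,230).

Emit:
arm_command(
  plan=[
    {"xyz": [0,15,0],"spin": 0},
    {"xyz": [0,27,0],"spin": 0},
    {"xyz": [0,39,-6],"spin": 0},
    {"xyz": [0,51,-13],"spin": 0},
    {"xyz": [0,65,-20],"spin": 0},
    {"xyz": [0,79,-26],"spin": 0},
    {"xyz": [0,93,-31],"spin": 0},
    {"xyz": [0,107,-35],"spin": 0},
  ],
)

```text
clock: 15.7
ee_pos: [456.2, 168.6, 236.3]
orientation: [1.656, 2.67, -0.0]
force: [-0.5, -0.9, 0.3]
opening: 0.1
```

Emit:
arm_command(
  plan=[
    {"xyz": [0,12,-2],"spin": 0},
    {"xyz": [0,24,-4],"spin": 0},
    {"xyz": [0,36,-4],"spin": 0},
    {"xyz": [0,48,-4],"spin": 0},
    {"xyz": [0,60,-4],"spin": 0},
    {"xyz": [0,72,-3],"spin": 0},
    {"xyz": [0,84,0],"spin": 0},
    {"xyz": [0,96,2],"spin": 0},
  ],
)

```text
clock: 16.5
ee_pos: [542.0, 211.6, 233.5]
orientation: [-1.656, -2.67, 0.0]
force: [0.1, 0.0, -0.5]
opening: 0.1
```

```bash
python3 - <<'E'
from h import *
st()
E
```

```text
16.5 [542.  211.6 233.5] yaw 116.38 F [ 0.1  0.  -0.5] T [-0.01  0.08 -0.04] open 0.1 bin [38.8 -0.4]
```

Emit:
arm_command(
  plan=[
    {"xyz": [0,-15,-15],"spin": 0},
    {"xyz": [-5,-40,-40],"spin": -4},
    {"xyz": [-30,-70,-50],"spin": -10},
    {"xyz": [-70,-100,-50],"spin": -17},
    {"xyz": [-110,-125,-50],"spin": -24},
    {"xyz": [-150,-150,-50],"spin": -32},
    {"xyz": [-190,-170,-50],"spin": -40},
    {"xyz": [-230,-190,-50],"spin": -48},
  ],
  fingers=85,
)

```text
clock: 17.3
ee_pos: [473.7, -73.5, 284.2]
orientation: [0.464, 3.107, 0.0]
force: [0.6, -0.2, -0.2]
opening: 85.1
```

```bash
cat > m.py <<'E'
from h import *
O=np.array([562.0,-286.5]); A=np.deg2rad(-2.25)
def w2b(p): return rot(-A)@(np.array(p)-O)
def dish(n):
    c,W=get(n); I=c["img"].astype(int)
    m=(I[...,0]>120)&(I[...,0]>I[...,2]+8)&(abs(W[...,2]-64)<7)&(W[...,0]>400)&(W[...,0]<600)&(W[...,1]>-330)&(W[...,1]<-100)
    P=W[m]; r=cv2.minAreaRect(P[:,:2].astype(np.float32)); b=cv2.boxPoints(r)
    e=b[1]-b[0]; f=b[2]-b[1]; l=e if np.hypot(*e)>np.hypot(*f) else f
    print(n,len(P),"centre",np.round(r[0],1),"board",w2b(r[0]).round(1),"size",np.round(r[1],1),"z",np.median(P[:,2]).round(1),"long axis yaw",(np.degrees(np.arctan2(l[1],l[0]))%180).round(2))
    return c,W
E
python3 - <<'E'
from m import *
st()
c,W=dish("top"); L=(W[...,:2]-BO)@rot(BY); I=c["img"].astype(int)
m=(I[...,0]>150)&(I[...,1]<110)&(I[...,2]<60)&(abs(L[...,1])<150)&(L[...,0]>-200)&(L[...,0]<200)&(W[...,2]>120)
print("tab bin",m.sum(),L[m].mean(0).round(1),W[m][:,2].mean().round(1))
go(490,-207.5,130,177.7)
E
```

```text
17.3 [473.7 -73.5 284.2] yaw 163.02 F [ 0.6 -0.2 -0.2] T [-0.01 -0.03  0.02] open 85.1 bin [-147.1 -227. ]
top 129 centre [ 490.6 -200.4] board [-74.7  83.2] size [81.1 55.5] z 63.4 long axis yaw 86.45
tab bin 404 [126.6  -1.4] 189.5
go [ -52.2 -116.9  154.8] spin -14.7
```

The flap is shut: the tab is back at its original height of 189 mm with the same pixel count. Next is the re-grasp.

Emit:
arm_command(
  plan=[
    {"xyz": [-15,-35,10],"spin": -5},
    {"xyz": [-32,-70,30],"spin": -10},
    {"xyz": [-46,-100,60],"spin": -14},
    {"xyz": [-50,-106,90],"spin": -14.7},
    {"xyz": [-50,-106,120],"spin": -14.7},
    {"xyz": [-50,-106,145],"spin": -14.7},
    {"xyz": [-50,-106,155],"spin": -14.7},
    {"xyz": [-50,-106,155],"spin": -14.7},
  ],
)

```text
clock: 18.15
ee_pos: [489.2, -187.3, 127.8]
orientation: [-0.071, -3.138, -0.002]
force: [0.8, 0.6, 0.7]
opening: 84.8
```

```bash
python3 - <<'E'
from m import *
st(); c,W=dish("wrist"); save(c["img"],"w5"); go(490.5,-197,40,177.7)
E
```

```text
18.15 [ 489.2 -187.3  127.8] yaw 177.4 F [0.8 0.6 0.7] T [-0.    0.01 -0.  ] open 84.8 bin [-182.9 -336.2]
wrist 2600 centre [ 491.4 -198.6] board [-74.  85.] size [83.7 55.9] z 64.2 long axis yaw 87.8
go [-0.9 -9.2 89. ] spin -0.3
```

Emit:
arm_command(
  plan=[
    {"xyz": [-1,-11,15],"spin": -0.3},
    {"xyz": [-1,-11,35],"spin": -0.3},
    {"xyz": [-1,-11,55],"spin": -0.3},
    {"xyz": [-1,-11,70],"spin": -0.3},
    {"xyz": [-1,-11,80],"spin": -0.3},
    {"xyz": [-1,-11,87],"spin": -0.3},
    {"xyz": [-1,-11,89],"spin": -0.3},
    {"xyz": [-1,-11,89],"spin": -0.3},
  ],
)

```text
clock: 19.0
ee_pos: [490.8, -199.1, 40.5]
orientation: [0.063, 3.14, -0.001]
force: [-0.3, -0.1, 0.1]
opening: 85.1
```

Emit:
arm_command(
  plan=[
    {"xyz": [0,0,0],"spin": 0},
    {"xyz": [0,0,0],"spin": 0},
    {"xyz": [0,0,0],"spin": 0},
    {"xyz": [0,0,0],"spin": 0},
    {"xyz": [0,0,0],"spin": 0},
    {"xyz": [0,0,0],"spin": 0},
    {"xyz": [0,0,0],"spin": 0},
    {"xyz": [0,0,0],"spin": 0},
  ],
  fingers=30,
)

```text
clock: 19.8
ee_pos: [491.2, -199.3, 41.0]
orientation: [0.063, 3.139, -0.001]
force: [0.3, 0.3, 6.3]
opening: 54.5
```

```bash
python3 - <<'E'
from m import *
st(); print(w2b(robot.observe()["ee_pos"][:2]))
E
```

```text
19.8 [ 491.2 -199.3   41. ] yaw 177.7 F [0.3 0.3 6.3] T [ 0.16  0.21 -0.03] open 54.5 bin [-186.4 -347.9]
[-74.2114756   84.31001136]
```

Emit:
arm_command(
  plan=[
    {"xyz": [-3,-3,0],"spin": 0},
    {"xyz": [-8,-8,0],"spin": 0},
    {"xyz": [-14,-14,0],"spin": 0},
    {"xyz": [-20,-20,0],"spin": 0},
    {"xyz": [-26,-25,0],"spin": 0},
    {"xyz": [-32,-30,0],"spin": 0},
    {"xyz": [-37,-34,0],"spin": 0},
    {"xyz": [-41,-37,0],"spin": 0},
  ],
)

```text
clock: 20.6
ee_pos: [528.1, -235.6, 41.1]
orientation: [-0.062, -3.138, -0.005]
force: [-9.1, 7.7, 17.2]
opening: 54.7
```

Emit:
arm_command(
  plan=[
    {"xyz": [-0.5,0,0],"spin": 0},
    {"xyz": [-1,0,0],"spin": 0},
    {"xyz": [-1.5,0,0],"spin": 0},
    {"xyz": [-2,0,0],"spin": 0},
    {"xyz": [-2.5,0,0],"spin": 0},
    {"xyz": [-3,0,0],"spin": 0},
    {"xyz": [-3.5,0,0],"spin": 0},
    {"xyz": [-4,0,0],"spin": 0},
  ],
)

```text
clock: 21.4
ee_pos: [530.5, -236.8, 41.2]
orientation: [-0.063, -3.135, -0.001]
force: [-11.9, 3.0, 17.5]
opening: 54.4
```

```bash
python3 - <<'E'
from m import *
st(); print(w2b(robot.observe()["ee_pos"][:2]))
E
```

```text
21.4 [ 530.5 -236.8   41.2] yaw 177.68 F [-11.9   3.   17.5] T [ 0.59  2.35 -0.02] open 54.4 bin [-167.4 -398.8]
[-33.45553545  48.38188831]
```

Emit:
arm_command(
  plan=[
    {"xyz": [0,0,-1],"spin": 0},
    {"xyz": [0,0,-1.8],"spin": 0},
    {"xyz": [-0.6,0,-1.8],"spin": 0},
    {"xyz": [-1.2,0,-1.8],"spin": 0},
    {"xyz": [-1.8,0,-1.8],"spin": 0},
    {"xyz": [-2.4,0,-1.8],"spin": 0},
    {"xyz": [-3,0,-1.8],"spin": 0},
    {"xyz": [-3,0,-1.8],"spin": 0},
  ],
)

```text
clock: 22.2
ee_pos: [536.9, -237.9, 41.8]
orientation: [0.063, 3.141, -0.0]
force: [0.9, -0.4, -1.8]
opening: 55.1
```

```bash
python3 - <<'E'
from m import *
st(); print(w2b(robot.observe()["ee_pos"][:2])); dish("wrist")
E
```

```text
22.2 [ 536.9 -237.9   41.8] yaw 177.71 F [ 0.9 -0.4 -1.8] T [-0.05  0.03 -0.02] open 55.1 bin [-162.1 -402.5]
[-26.95517738  47.61583287]
wrist 6171 centre [ 536.  -237.3] board [-28.   48.2] size [84.5 56.6] z 64.9 long axis yaw 87.72
```

Emit:
arm_command(
  plan=[
    {"xyz": [0,0,0.4],"spin": 0},
    {"xyz": [0,0,0.7],"spin": 0},
    {"xyz": [-0.4,0,0.7],"spin": 0},
    {"xyz": [-0.8,0,0.7],"spin": 0},
    {"xyz": [-1.2,0,0.7],"spin": 0},
    {"xyz": [-1.6,0,0.7],"spin": 0},
    {"xyz": [-2,0,0.7],"spin": 0},
    {"xyz": [-2,0,0.7],"spin": 0},
  ],
)

```text
clock: 23.05
ee_pos: [537.4, -237.8, 41.1]
orientation: [-0.063, -3.138, 0.0]
force: [-5.7, 0.5, 3.0]
opening: 54.7
```

```bash
python3 - <<'E'
from m import *
st(); print(w2b(robot.observe()["ee_pos"][:2]))
E
```

```text
23.05 [ 537.4 -237.8   41.1] yaw 177.69 F [-5.7  0.5  3. ] T [ 0.05  1.17 -0.02] open 54.7 bin [-161.6 -402.7]
[-26.48691829  47.65161456]
```

Emit:
arm_command(
  plan=[
    {"xyz": [-0.5,-1,0],"spin": 0},
    {"xyz": [-1,-2,0],"spin": 0},
    {"xyz": [-1,-3,0],"spin": 0},
    {"xyz": [-1,-4,0],"spin": 0},
    {"xyz": [-1,-5,0],"spin": 0},
    {"xyz": [-1,-6,0],"spin": 0},
    {"xyz": [-1,-7,0],"spin": 0},
    {"xyz": [-1,-7.5,0],"spin": 0},
  ],
)

```text
clock: 23.85
ee_pos: [537.3, -240.4, 41.3]
orientation: [-0.06, -3.138, -0.014]
force: [-8.4, 13.8, 13.3]
opening: 54.8
```

```bash
python3 - <<'E'
from m import *
st(); print(w2b(robot.observe()["ee_pos"][:2])); dish("wrist")
E
```

```text
23.85 [ 537.3 -240.4   41.3] yaw 177.82 F [-8.4 13.8 13.3] T [2.66 1.62 0.  ] open 54.8 bin [-162.9 -404.9]
[-26.53495622  45.07271548]
wrist 6201 centre [ 536.6 -240.2] board [-27.2  45.3] size [84.2 56.1] z 64.5 long axis yaw 87.97
```

Emit:
arm_command(
  plan=[
    {"xyz": [0,0,-0.8],"spin": 0},
    {"xyz": [0,0,-1.6],"spin": 0},
    {"xyz": [0,-0.5,-1.6],"spin": 0},
    {"xyz": [0,-1,-1.6],"spin": 0},
    {"xyz": [0,-1,-1.6],"spin": 0},
    {"xyz": [0,-1,-1.6],"spin": 0},
    {"xyz": [0,-1,-1.6],"spin": 0},
    {"xyz": [0,-1,-1.6],"spin": 0},
  ],
)

```text
clock: 24.7
ee_pos: [537.2, -244.4, 41.5]
orientation: [-0.062, -3.137, -0.006]
force: [-5.3, 3.8, -1.8]
opening: 55.0
```

```bash
python3 - <<'E'
from m import *
st(); print(w2b(robot.observe()["ee_pos"][:2])); c,W=dish("wrist"); save(c["img"],"w6")
np.savez("w6.npz",img=c["img"],W=W)
X,Y,Z=np.moveaxis(W,2,0); B=(W[...,:2]-O)@rot(A)
f=(abs(Z-32)<4.5)
for nm,q,k in (("far",f&(B[...,1]>95)&(B[...,1]<200)&(B[...,0]>-12)&(B[...,0]<30),0),("side",f&(B[...,0]<-75)&(B[...,0]>-190)&(abs(B[...,1]+10)<20),1)):
    if q.sum()>50: print(nm,q.sum(),np.percentile(B[q][:,k],[1,50,99]).round(1),np.polyfit(B[q][:,1-k],B[q][:,k],1).round(4))
    else: print(nm,q.sum())
E
```

```text
24.7 [ 537.2 -244.4   41.5] yaw 177.72 F [-5.3  3.8 -1.8] T [ 0.77  1.13 -0.05] open 55.0 bin [-164.7 -408.4]
[-26.47515394  41.13848868]
wrist 6227 centre [ 536.3 -243.7] board [-27.4  41.8] size [84.4 56.6] z 64.6 long axis yaw 87.87
far 199 [ 7.8 10.  13.5] [-0.0836 18.8759]
side 8361 [-20.1 -10.8  -0.3] [-2.00000e-04 -1.06716e+01]
```

View pics/w6.png

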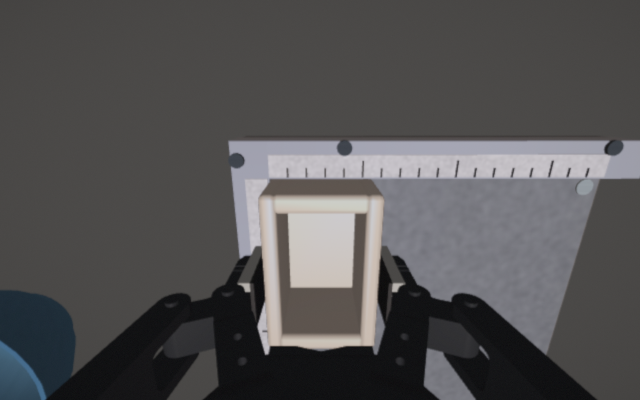

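The dish at (320,265) is in the corner, with its end at the side fence (row 180) and its long side at the far fence (column 262). Now I'll press it on both fences and let it settle on the board.

Emit:
arm_command(
  plan=[
    {"xyz": [0,-0.5,0.3],"spin": 0},
    {"xyz": [-0.4,-1,0.5],"spin": 0},
    {"xyz": [-0.8,-1.5,0.5],"spin": 0},
    {"xyz": [-1.2,-2,0.5],"spin": 0},
    {"xyz": [-1.6,-2,0.5],"spin": 0},
    {"xyz": [-2,-2,0.5],"spin": 0},
    {"xyz": [-2,-2,0.5],"spin": 0},
    {"xyz": [-2,-2,0.5],"spin": 0},
  ],
)

```text
clock: 25.55
ee_pos: [537.3, -244.4, 41.5]
orientation: [-0.062, -3.133, -0.011]
force: [-11.2, 9.9, 8.1]
opening: 54.9
```

```bash
python3 - <<'E'
from m import *
st(); print(w2b(robot.observe()["ee_pos"][:2])); dish("wrist")
E
```

```text
25.55 [ 537.3 -244.4   41.5] yaw 177.74 F [-11.2   9.9   8.1] T [ 1.77  2.13 -0.14] open 54.9 bin [-164.6 -408.5]
[-26.38137756  41.110099  ]
wrist 6218 centre [ 536.5 -244. ] board [-27.1  41.5] size [84.4 56.3] z 64.6 long axis yaw 87.73
```

Emit:
arm_command(
  plan=[
    {"xyz": [-0.5,-0.8,0.3],"spin": 0},
    {"xyz": [-1,-1.5,0.6],"spin": 0},
    {"xyz": [-1,-1.5,0.8],"spin": 0},
    {"xyz": [-1,-1.5,0.8],"spin": 0},
    {"xyz": [-1,-1.5,0.8],"spin": 0},
    {"xyz": [-1,-1.5,0.8],"spin": 0},
    {"xyz": [-1,-1.5,0.8],"spin": 0},
    {"xyz": [-1,-1.5,0.8],"spin": 0},
  ],
)

```text
clock: 26.4
ee_pos: [537.3, -244.4, 41.4]
orientation: [-0.061, -3.132, -0.015]
force: [-15.5, 14.1, 17.4]
opening: 55.3
```

```bash
python3 - <<'E'
from m import *
st(); s=robot.observe(); print(w2b(s["ee_pos"][:2]),"tilt deg",np.degrees(R.from_rotvec(s["orientation"]).as_matrix()[:2,2]).round(2))
c,W=dish("wrist"); I=c["img"].astype(int)
m=(I[...,0]>120)&(I[...,0]>I[...,2]+8)&(abs(W[...,2]-64)<4)&(W[...,0]>490)&(W[...,0]<580)&(W[...,1]>-300)&(W[...,1]<-190)
P=W[m]; q=np.linalg.lstsq(np.c_[P[:,:2]-P[:,:2].mean(0),np.ones(len(P))],P[:,2],rcond=None)[0]; print("rim slope deg",np.degrees(q[:2]).round(2))
d=np.load("top.npz")["W"]; t,W2=get("top"); D=np.abs(W2[...,2]-d[...,2])
for nm,(u,v) in dict(bowl=(342,165),tape=(292,170),mug=(457,243),flap=(205,215)).items():
    w=D[v-20:v+20,u-20:u+20]; print(nm,"px changed>15mm:",int((w>15).sum()))
E
```

```text
26.4 [ 537.3 -244.4   41.4] yaw 177.76 F [-15.5  14.1  17.4] T [ 2.78  2.82 -0.22] open 55.3 bin [-164.6 -408.5]
[-26.38094551  41.09398031] tilt deg [-0.49  0.57]
wrist 6267 centre [ 536.8 -244. ] board [-26.9  41.4] size [84.3 56. ] z 64.6 long axis yaw 87.77
rim slope deg [-0.55  0.58]
bowl px changed>15mm: 22
tape px changed>15mm: 16
mug px changed>15mm: 20
flap px changed>15mm: 9
```

Emit:
arm_command(
  plan=[
    {"xyz": [0,0,-0.4],"spin": 0},
    {"xyz": [0,0,-0.8],"spin": 0},
    {"xyz": [0,0,-0.8],"spin": 0},
    {"xyz": [0,0,-0.8],"spin": 0},
    {"xyz": [0,0,-0.8],"spin": 0},
    {"xyz": [0,0,-0.8],"spin": 0},
    {"xyz": [0,0,-0.8],"spin": 0},
    {"xyz": [0,0,-0.8],"spin": 0},
  ],
)

```text
clock: 27.3
ee_pos: [537.3, -244.4, 41.4]
orientation: [-0.061, -3.132, -0.016]
force: [-13.3, 13.3, 13.4]
opening: 54.8
```

```bash
python3 - <<'E'
from m import *
st(); s=robot.observe(); print("tilt deg",np.degrees(R.from_rotvec(s["orientation"]).as_matrix()[:2,2]).round(2))
dish("wrist")
F=s["force"]
if F[0]<-8 and F[1]>7 and F[2]>0: print(ticket.sign_off())
E
```

```text
27.3 [ 537.3 -244.4   41.4] yaw 177.76 F [-13.3  13.3  13.4] T [ 2.51  2.45 -0.22] open 54.8 bin [-164.6 -408.5]
tilt deg [-0.51  0.58]
wrist 6256 centre [ 536.8 -244. ] board [-26.9  41.5] size [84.2 56. ] z 64.6 long axis yaw 87.65
the job is handed in; nothing more can be done
None
```

The job is handed in at about 27 s. I pulled the flap open, lifted the dish out and stood it on the board, and pushed the flap back up so it fell shut. I then slid the dish into the board's corner, where the arm is still gripping and pressing it.

**Press on the fences:** the wrist reads about 13 N towards the far fence, 13 N towards the side fence and 13 N down onto the board. Some of each sideways push is friction on the board. When I added push, the dish did not move further, so it is on both fences.

**Position:** the dish's long side is within about 0.1° of the far fence. Its centre measured at board (-26.9, 41.5) against the ideal (-28, 42). That 1 mm difference is within the camera calibration.

**Tilt:** the push tilts the tool and the dish about 0.5° about each of the two horizontal axes, so the dish is not perfectly flat on the board. I left this as it was.

**Flap and other items:** the tab is back at its starting height, and the before-and-after depth pictures show only edge noise at the flap, bowl, tape and mug.

One arm command was refused early on for a missing value, and nothing moved because of it.

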